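# Close up the jars in the round tin and stow the tall one

## Robot

A 6-joint arm with a two-finger parallel gripper is mounted at the origin on a cart in front of the work surface, level with it; the furniture and walls round the work are solid. World frame = base frame: x ahead of the robot, y to its left, z up, the work surface at z = 0. Lengths are in m, angles in degrees, forces in N, time in s.
With the tool pointing down it reaches from about 0.325 to 0.85 m from the base axis. Payload 15.5 kg.
Tool frame: the origin (TCP) lies at the very end of the fingers, on their centre line; the grasp point (between the pads) lies arm.grip_depth behind it (arm.grip_depth is the distance from the TCP to the grasp point, in m); z points along the fingers, y is the direction in which the jaws open and shut (so a half turn about z gives the same grasp; the last joint's range is limited). The gripper opens to 91 mm and grips with 3 to 60 N. Pads are 32 mm wide; open, the fingers measure 118 mm over their backs; the gripper's body (76 mm by 178 mm) begins 60 mm behind the grasp point.
Start: joints at [-68.726, 28.281, 77.091, -0, 74.628, -5.472], TCP at [0.281, -0.558, 0.186] pointing down, gripper open.
Joint ranges: [-166.48, 166.48], [-47.26, 123.95], [12.59, 153.08], [-70.14, 250.14], [6.76, 159.57], [-176.63, 176.63]. Speed limits (degrees/s): [108.29, 108.29, 147.25, 172.46, 172.46, 172.46].

## Interface

Orientations are given as a 3x3 rotation matrix whose columns are the frame's x, y, z axes.
In Python, from rig import arm gives the robot as it stands. Calls block until the motion is done:
- arm.move_to(position, orientation): joint-space move of the TCP to a pose.
- arm.move_l(position, orientation=None, feed=0.15): straight line of the TCP; orientation=None keeps the orientation; feed is the mean speed in m/s.
- arm.move_joints(angles): joint-space move.
- arm.grip(opening): finger opening in m; the grip force is fixed at half the most; returns when the fingers have stopped.
- arm.sleep(seconds).
- arm.solve_ik(position, orientation): joint angles nearest the present ones, or None.
- arm.snapshot(name): name is "scene" or "top" or "wrist"; returns the picture (384x512x3 uint8, red, green, blue); there is no depth.
- arm.get_calibration(name): a dict with "intrinsics" (3x3 intrinsics, pixels), "cam_to_world" (4x4, takes a point from camera to world coordinates). Camera axes: x right, y down, z forward; pixel columns grow to the right and rows downward; lengths in m; the calibration is good to about 2 mm. A picture is of the moment at which its call begins: read the wrist's pose just before it. get_calibration takes no time and is no camera call; for the wrist camera it gives the pose at the moment of the call.
A pose or a line that the arm cannot do raises arm.Unreachable and nothing moves.
- arm.sign_off(): hands the job in, once; it reports no verdict.
Readings, each from a call of its own:
- arm.current_t(): time.
- arm.current_joint_positions(): joint angles.
- arm.current_dq(): joint speeds.
- arm.current_tau(): joint torques, N m.
- arm.current_ee_pos(): TCP position.
- arm.current_tool_rot(): TCP orientation.
- arm.current_force(): force on the tool from outside, world axes, zero at the start.
- arm.current_torque(): the same for the moment, N m.
- arm.current_width(): finger opening in m.
Only numpy, scipy, OpenCV 4.12 (cv2) and the standard library are available. Lean on these libraries where they do the work, as an engineer would, in place of code of your own. Each camera call takes 0.05 s, during which the arm holds its last target.

## Task

Stow the tall jar with the six short ones in the round tin: slide the short jars closer together on the tin's floor, without lifting any of them out, until there is a place for the tall one, then set it gently (not dropped) into that place. In the end all seven jars stand upright and flat on the tin's floor, let go; leave the other things on the worktop where they are.

Things in the scene. Friction and masses are not known exactly. Their poses are not given: they have to be found in the camera images.
- tin: open round dark steel tin, fixed: inner radius 75 mm, wall 2.5 mm, rim 26 mm above the worktop, flat floor 3 mm thick. Origin: centre of its underside, on the worktop; z up. Seven jars fit only as one in the middle and six round it. At first the five along the wall stand as a group of three and one of two (1 to 2 mm between neighbours), with two gaps of about 29 mm between the groups, too narrow for a jar
- jar_1: round straight-sided white jar with a flat aluminium lid, 46 mm across, 32 mm tall, one of six alike upright in the tin (which stands where varies; five along the wall, one near the middle). Loose, 70 g, smooth: slides easily on the tin's floor and wall (friction about 0.25). Origin: centre of its underside; z up its axis
- jar_2: round straight-sided white jar with a flat aluminium lid, 46 mm across, 32 mm tall, one of six alike upright in the tin (which stands where varies; five along the wall, one near the middle). Loose, 70 g, smooth: slides easily on the tin's floor and wall (friction about 0.25). Origin: centre of its underside; z up its axis
- jar_3: round straight-sided white jar with a flat aluminium lid, 46 mm across, 32 mm tall, one of six alike upright in the tin (which stands where varies; five along the wall, one near the middle). Loose, 70 g, smooth: slides easily on the tin's floor and wall (friction about 0.25). Origin: centre of its underside; z up its axis
- jar_4: round straight-sided white jar with a flat aluminium lid, 46 mm across, 32 mm tall, one of six alike upright in the tin (which stands where varies; five along the wall, one near the middle). Loose, 70 g, smooth: slides easily on the tin's floor and wall (friction about 0.25). Origin: centre of its underside; z up its axis
- jar_5: round straight-sided white jar with a flat aluminium lid, 46 mm across, 32 mm tall, one of six alike upright in the tin (which stands where varies; five along the wall, one near the middle). Loose, 70 g, smooth: slides easily on the tin's floor and wall (friction about 0.25). Origin: centre of its underside; z up its axis
- jar_6: round straight-sided white jar with a flat aluminium lid, 46 mm across, 32 mm tall, one of six alike upright in the tin (which stands where varies; five along the wall, one near the middle). Loose, 70 g, smooth: slides easily on the tin's floor and wall (friction about 0.25). Origin: centre of its underside; z up its axis
- tall_jar: the tall jar: the same straight-sided white jar with aluminium lid, round, 46 mm across but 78 mm tall, about 0.11 kg, standing upright on the worktop to the right of the tin. It may be gripped round its body at any height. Origin: centre of its underside; z up its axis
- track_rubber: brown abrasive block, 23 x 52 x 13 mm, lying between tin and tall jar; origin at the centre of its underside; to be left alone
- tweezers: steel tweezers, 13 x 113 x 7 mm, lying near the back between tin and tall jar; origin at the centre of the underside; to be left alone
- rerailer: grey ramp for setting model wagons on the track, 34 x 100 x 18 mm, lying right of the tall jar; origin at the centre of its underside; to be left alone
- oil_bottle: small dropper bottle, 25 mm across, 85 mm tall, standing right of the tall jar; origin at the centre of its underside; to be left alone
- pliers: pliers with blue handles, 44 x 136 x 11 mm, lying left of the tin; origin at the centre of the underside; to be left alone
Not all that is in view belongs to the job. Leave any black look-alike of the jar_3 alone. Leave any green look-alike of the tall_jar alone.

How it is judged (in metres and radians):
At the end, for the whole second after the job is handed in: All seven jars are inside the tin (axis within 56 mm of the tin's centre), upright within 0.1 rad, underside less than 7 mm above the tin's underside (its floor is at 3 mm), and at rest (horizontal distance between each of jar_1, jar_2, jar_3, jar_4, jar_5, jar_6, tall_jar and tin below 0.056 m and z of each of jar_1, jar_2, jar_3, jar_4, jar_5, jar_6, tall_jar in the frame of tin below 0.007 m and angle between each of jar_1, jar_2, jar_3, jar_4, jar_5, jar_6, tall_jar's own z axis and vertical below 0.1 rad and linear speed of each of jar_1, jar_2, jar_3, jar_4, jar_5, jar_6, tall_jar below 0.02 m/s); the robot touches nothing.
It fails at once if a short jar is lifted more than 17 mm off the tin's floor (z of any of jar_1, jar_2, jar_3, jar_4, jar_5, jar_6 in the frame of tin above 0.02 m).
It fails at once if a jar is tipped over (more than 0.6 rad) (angle between any of jar_1, jar_2, jar_3, jar_4, jar_5, jar_6, tall_jar's own z axis and vertical above 0.6 rad).
It fails at once if the tall jar is dropped into the tin (faster than 0.6 m/s within 30 mm of its floor) (horizontal distance between tall_jar and tin below 0.07 m and z of tall_jar in the frame of tin below 0.033 m and linear speed of tall_jar above 0.6 m/s).
It fails at once if another thing on the worktop is moved more than 30 mm (distance of any of track_rubber, tweezers, rerailer, oil_bottle, pliers from where it was at the start of the episode above 0.03 m).
It also fails if it takes over 59 s, if anything falls off the work surface, if the arm or the gripper's body presses on something with over 40 N, if the wrist force passes 120 N, or if a joint passes its speed limit or range.

## Working session

There is one attempt and no reset: what is moved stays moved. The work goes in short steps, each a Python script; the robot and the scene stay as the last script left them, time stands still between calls to the robot, and variables do not carry over. Pictures are saved under pics/ and viewed, and the job is handed in when it is done.

```bash
ls; mkdir -p pics; python3 - <<'E'
from rig import arm
import cv2,numpy as np
np.set_printoptions(precision=4,suppress=True)
for n in ["scene","top","wrist"]:
    im=arm.snapshot(n); cv2.imwrite(f"pics/{n}0.png",im[:,:,::-1])
    c=arm.get_calibration(n); print(n,c["intrinsics"],c["cam_to_world"])
print(arm.grip_depth,arm.current_t(),arm.current_width(),arm.current_tool_rot(),arm.current_ee_pos())
E
```

```text
pics
scene [[493.0821   0.     254.3089]
 [  0.     493.0821 195.1294]
 [  0.       0.       1.    ]] [[ 0.4236 -0.5808  0.6951 -0.6668]
 [-0.9058 -0.2767  0.3208 -0.689 ]
 [ 0.006  -0.7656 -0.6433  1.1232]
 [ 0.      0.      0.      1.    ]]
top [[360.2212   0.     260.786 ]
 [  0.     360.2212 194.912 ]
 [  0.       0.       1.    ]] [[-0.0149 -0.9926  0.1202  0.3127]
 [-0.9999  0.0145 -0.0043 -0.1451]
 [ 0.0025 -0.1202 -0.9927  1.455 ]
 [ 0.      0.      0.      1.    ]]
wrist [[339.9884   0.     255.6125]
 [  0.     339.9884 188.563 ]
 [  0.       0.       1.    ]] [[ 0.4498 -0.8579 -0.2484  0.3509]
 [-0.8931 -0.4325 -0.1235 -0.5226]
 [-0.0015  0.2774 -0.9608  0.3828]
 [ 0.      0.      0.      1.    ]]
0.0188 0.15 0.091177762327408 [[ 0.893   0.45   -0.0004]
 [ 0.45   -0.893   0.0009]
 [ 0.0001 -0.001  -1.    ]] [ 0.2812 -0.5578  0.1852]
```

View pics/scene0.png

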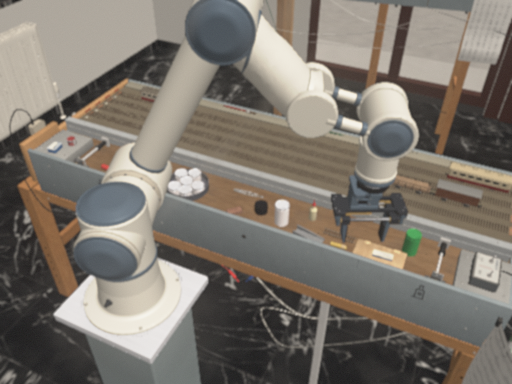

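View pics/top0.png

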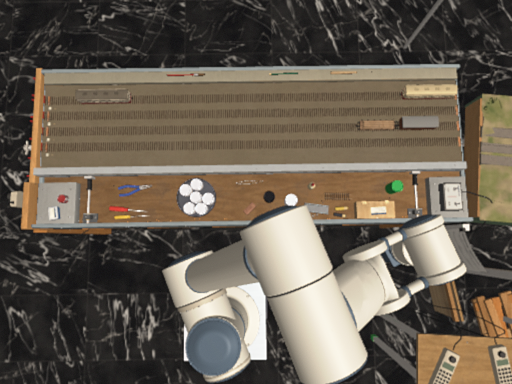

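View pics/wrist0.png

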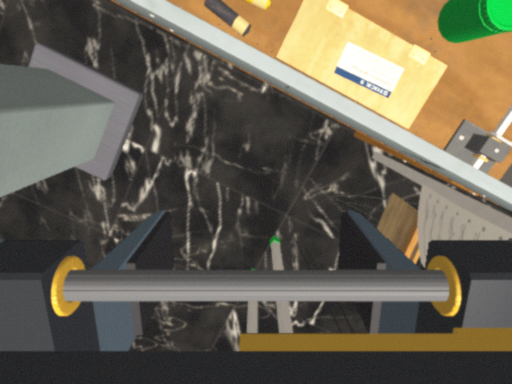

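```bash
cat > h.py <<'E'
import numpy as np,cv2
np.set_printoptions(precision=4,suppress=True)
def ray(c,u,v,z):
    K=c["intrinsics"];T=c["cam_to_world"]
    d=T[:3,:3]@np.linalg.inv(K)@np.array([u,v,1.]);o=T[:3,3]
    return o+d*(z-o[2])/d[2]
def proj(c,p):
    K=c["intrinsics"];T=np.linalg.inv(c["cam_to_world"])
    q=K@(T[:3,:3]@np.asarray(p)+T[:3,3]); return q[:2]/q[2]
def R(a): # tool down, jaw axis y at angle a (deg) in world
    a=np.radians(a);y=np.array([np.cos(a),np.sin(a),0]);z=np.array([0,0,-1.]);return np.stack([np.cross(y,z),y,z],1)
E
python3 - <<'E'
from rig import arm
from h import *
c=arm.get_calibration("top")
for n,u,v,z in [("tin",196,197,.03),("tall",291,200,.078),("black",269,197,.03),("backwall",196,170,.03),("front",196,226,0),("oil",312,186,.085),("tweez",249,182,0),("rubber",251,209,0.01),("pliers",133,190,0)]:
    print(n,ray(c,u,v,z))
im=cv2.imread("pics/top0.png")
cv2.imwrite("pics/topc.png",cv2.resize(im[160:235,100:360],None,fx=3,fy=3,interpolation=cv2.INTER_CUBIC))
for dz in (0,90,180,270): 
    print(dz,arm.solve_ik([.35,0.08,.25],R(dz)),arm.solve_ik([.5,0.05,.25],R(dz)))
E
```

```text
tin [0.4806 0.1067 0.03  ]
tall [ 0.458  -0.2669  0.078 ]
black [ 0.4764 -0.1838  0.03  ]
backwall [0.5898 0.1075 0.03  ]
front [0.3667 0.1112 0.    ]
oil [ 0.5102 -0.3484  0.085 ]
tweez [ 0.5427 -0.104   0.    ]
rubber [ 0.4312 -0.1111  0.01  ]
pliers [0.5166 0.3686 0.    ]
0 [  3.3194   1.8154 104.6706  -0.      73.514    3.3194] [-1.1012 14.7328 88.509  -0.     76.7582 -1.1012]
90 [  3.3194   1.8154 104.6706  -0.      73.514  -86.6806] [ -1.1012  14.7328  88.509   -0.      76.7582 -91.1012]
180 None None
270 [  3.3194   1.8154 104.6706  -0.      73.514   93.3194] [-1.1012 14.7328 88.509  -0.     76.7582 88.8988]
```

View pics/topc.png

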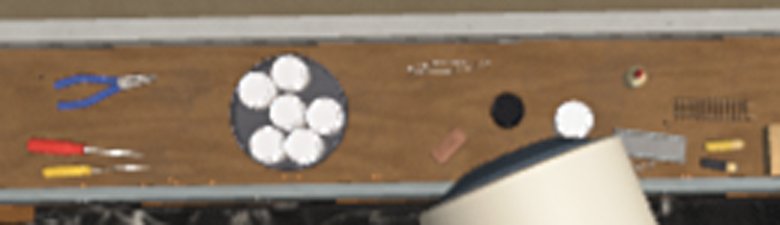

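```bash
python3 - <<'E'
from rig import arm
from h import *
arm.move_to([.402,.107,.14],R(270))
print(arm.current_t()); arm.sleep(0.1)
c=arm.get_calibration("wrist");im=arm.snapshot("wrist");cv2.imwrite("pics/w1.png",im[:,:,::-1])
np.savez("w1.npz",im=im,K=c["intrinsics"],T=c["cam_to_world"])
print(arm.current_t(),arm.current_ee_pos(),c["cam_to_world"])
arm.grip(0.0);print(arm.current_t())
E
```

```text
2.5583
2.7083 [0.4023 0.1067 0.14  ] [[-0.001  -0.9607 -0.2775  0.4803]
 [-1.      0.0009  0.0004  0.1067]
 [-0.0001  0.2775 -0.9607  0.3376]
 [ 0.      0.      0.      1.    ]]
4.075
```

View pics/w1.png

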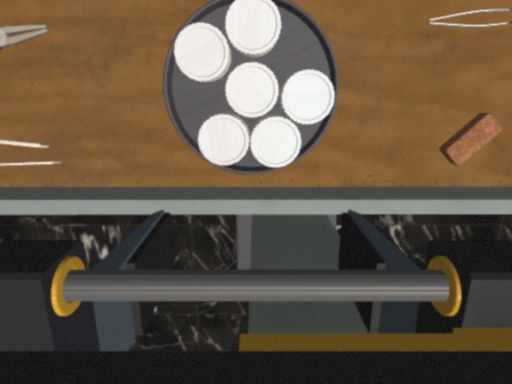

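The tin is centred near pixel (250,85). The jars on the wall are at (202,52) and (253,25), and at (223,140), (275,142) and (308,97). The middle jar is at (251,90). Next I'll rectify the view and fit circles.

```bash
cat >> h.py <<'E'
def rect(im,c,z,cen,half=0.1,s=2500):
    # metric picture: col right = -y, row down = -x ; s px/m
    n=int(2*half*s)
    pts=[(0,0),(n,0),(n,n),(0,n)]
    src=[proj(c,[cen[0]+half-v/s,cen[1]+half-u/s,z]) for u,v in pts]
    H=cv2.getPerspectiveTransform(np.float32(src),np.float32(pts))
    return cv2.warpPerspective(im,H,(n,n),flags=cv2.INTER_CUBIC)
def px2w(u,v,cen,half=0.1,s=2500): return np.array([cen[0]+half-v/s,cen[1]+half-u/s])
E
cat > det.py <<'E'
from h import *
from scipy.optimize import least_squares
def jars(im,c,cen,tag,z=.035):
    r=rect(im,c,z,cen)
    g=cv2.GaussianBlur(cv2.cvtColor(r,cv2.COLOR_RGB2GRAY),(5,5),0)
    cs=cv2.HoughCircles(g,cv2.HOUGH_GRADIENT,1.0,90,param1=120,param2=14,minRadius=53,maxRadius=61)
    out=r[:,:,::-1].copy();res=[]
    for (u,v,q) in cs[0]:
        m=np.zeros(g.shape,np.uint8);cv2.circle(m,(int(u),int(v)),40,255,-1)
        if cv2.mean(g,m)[0]<170: continue
        cv2.circle(out,(int(u),int(v)),int(q),(0,0,255),1);w=px2w(u,v,cen);res.append(w)
    cv2.imwrite(f"pics/{tag}.png",out)
    return np.array(res)
E
python3 - <<'E'
from det import *
d=np.load("w1.npz");c=dict(intrinsics=d["K"],cam_to_world=d["T"]);im=d["im"]
cen=np.array([.48,.107])
J=jars(im,c,cen,"d1");print(J)
# rim at z .026
r=rect(im,c,.026,cen);cv2.imwrite("pics/r1.png",r[:,:,::-1])
E
```

```text
[[0.4806 0.1104]
 [0.4382 0.1356]
 [0.511  0.1516]
 [0.4362 0.0896]
 [0.4746 0.0616]
 [0.5318 0.1092]]
```

View pics/d1.png

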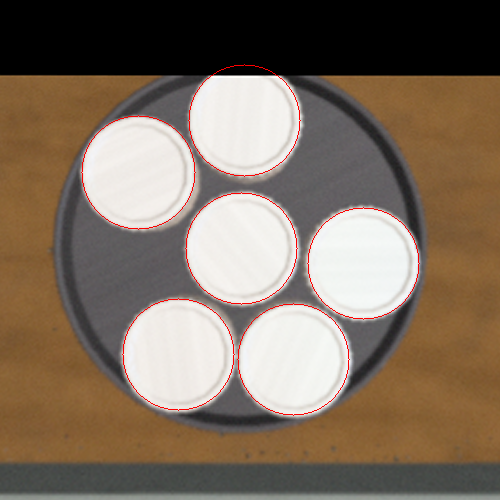

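View pics/r1.png

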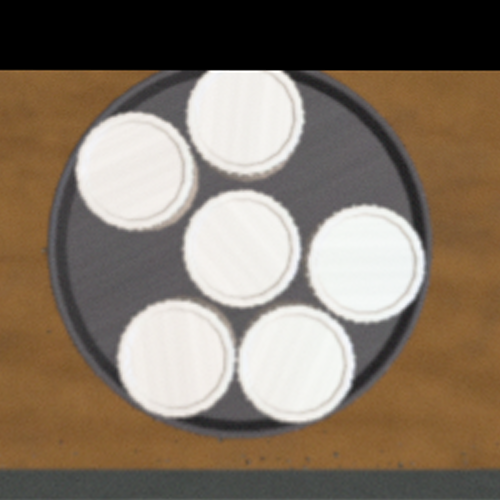

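```bash
python3 - <<'E'
from det import *
J=np.array([[0.4806,0.1104],[0.4382,0.1356],[0.511,0.1516],[0.4362,0.0896],[0.4746,0.0616],[0.5318,0.1092]])
P=J[1:]
s=least_squares(lambda p:np.hypot(*(P-p[:2]).T)-p[2],[.48,.11,.052]);print(s.x,s.fun)
s=least_squares(lambda p:np.hypot(*(P-p[:2]).T)-.0515,[.48,.11]);print(s.x,s.fun);t=s.x
# rim: outer edge by colour (brown vs grey saturation)
d=np.load("w1.npz");c=dict(intrinsics=d["K"],cam_to_world=d["T"]);im=d["im"]
cen=np.array([.48,.107]);r=rect(im,c,.026,cen)
sat=cv2.cvtColor(r,cv2.COLOR_RGB2HSV)[:,:,1]
m=((sat<80)).astype(np.uint8)*255; m[:80]=0;m[450:]=0
n,l,st,_=cv2.connectedComponentsWithStats(m);k=1+st[1:,4].argmax()
cs,_=cv2.findContours((l==k).astype(np.uint8),0,2);q=max(cs,key=cv2.contourArea)[:,0].astype(float);q=q[(q[:,1]>85)]
w=np.array([px2w(u,v,cen) for u,v in q])
s=least_squares(lambda p:np.hypot(*(w-p[:2]).T)-p[2],[.48,.11,.0775],loss="soft_l1",f_scale=.001);print("rim",s.x)
for j in J:
    v=j-t;print(np.hypot(*v),np.degrees(np.arctan2(v[1],v[0])))
E
```

```text
[0.4817 0.111  0.0501] [-0.0001 -0.      0.0002 -0.0002  0.0001]
[0.4818 0.1111] [-0.0014 -0.0016 -0.0011 -0.0015 -0.0015]
rim [0.4817 0.1111 0.0767]
0.0014153044377232318 -151.40055834756222
0.05006028488602795 150.66863786160548
0.04992221185235681 54.263653157451536
0.05044334447106238 -154.8003124120834
0.05000476803469891 -98.32793206957564
0.04999264722953729 -2.1522591339966692
```

```bash
python3 - <<'E'
from rig import arm
from h import *
T=np.array([.4817,.1111])
arm.grip(0.040);w=arm.current_width();print(w)
rho=.057+.00675+w/2
def pose(th,z):
    a=np.radians(th);return [T[0]+rho*np.cos(a),T[1]+rho*np.sin(a),z],R(th+180)
th0=102.5
for th in (102.5,80,62): print(arm.solve_ik(*pose(th,.011)))
p,r=pose(th0,.06);arm.move_to(p,r);print(arm.current_t())
p,r=pose(th0,.011);arm.move_l(p,r,feed=.06);print(arm.current_t(),arm.current_force(),arm.current_ee_pos())
for th in np.linspace(th0,62,10)[1:]:
    p,r=pose(th,.011);arm.move_l(p,r,feed=.06);print(round(th,1),arm.current_t(),arm.current_force())
p,r=pose(64,.011);arm.move_l(p,r,feed=.06)
p,r=pose(64,.09);arm.move_l(p,r,feed=.15)
arm.move_to([.402,.107,.14],R(270));arm.sleep(.1)
c=arm.get_calibration("wrist");im=arm.snapshot("wrist");cv2.imwrite("pics/w2.png",im[:,:,::-1])
np.savez("w2.npz",im=im,K=c["intrinsics"],T=c["cam_to_world"])
print(arm.current_t())
from det import jars
J=jars(im,c,np.array([.48,.107]),"d2")
for j in J:
    v=j-T;print(j,np.hypot(*v),np.degrees(np.arctan2(v[1],v[0])))
E
```

```text
0.04011484954326992
[ 15.7786  33.249  104.4767  -0.      42.2743  93.2786]
[ 14.8914  34.7696 100.1397  -0.      45.0908 114.8914]
[ 13.3695  35.8214  97.2253  -0.      46.9533 131.3695]
5.4167
6.3833 [0.2693 0.0888 0.7892] [0.4637 0.193  0.0112]
98.0 6.6417 [-0.6078 -0.8815  0.4438]
93.5 6.9 [-0.6484 -0.8158  0.9244]
89.0 7.1583 [ 0.1454 -0.1447 -0.4132]
84.5 7.4167 [-0.2115 -0.4246  0.1265]
80.0 7.675 [0.4192 0.3726 0.3933]
75.5 7.9333 [ 0.0149 -1.2446 -0.0286]
71.0 8.1917 [ 0.1305  0.472  -0.2859]
66.5 8.45 [ 0.0802 -1.3222 -0.4343]
62.0 8.7083 [ 0.456  -0.4258 -1.5133]
10.4333
[0.475 0.062] 0.049555015350104335 -97.77037020216606
[0.4382 0.1356] 0.04992494395916229 150.6109908903347
[0.4362 0.0892] 0.050496142098820224 -154.29762436223203
[0.511  0.1524] 0.050637733655671584 54.64646594422903
[0.4814 0.1104] 0.0007615806211856495 -113.19849548022667
[0.5322 0.1084] 0.050572125962011855 -3.060425014915835
```

View pics/d2.png

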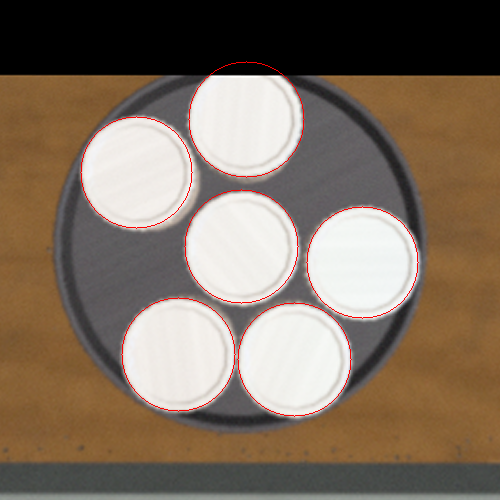

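The jars have not moved at all, so I need to find out why before going on. I'll repeat the start of the push, logging poses and taking pictures.

```bash
python3 - <<'E'
from rig import arm
from h import *
T=np.array([.4817,.1111])
w=arm.current_width();print(w)
rho=.057+.00675+w/2
def pose(th,z):
    a=np.radians(th);return [T[0]+rho*np.cos(a),T[1]+rho*np.sin(a),z],R(th+180)
p,r=pose(102.5,.06);arm.move_to(p,r)
p,r=pose(102.5,.011);arm.move_l(p,r,feed=.08)
im=arm.snapshot("wrist");cv2.imwrite("pics/w3a.png",im[:,:,::-1])
for th in (98,94,90):
    p,r=pose(th,.011);arm.move_l(p,r,feed=.06);print(th,p,arm.current_ee_pos(),arm.current_force())
print(arm.current_tool_rot(),r)
im=arm.snapshot("wrist");cv2.imwrite("pics/w3b.png",im[:,:,::-1])
print(arm.current_t())
a=cv2.imread("pics/w3a.png");b=cv2.imread("pics/w3b.png")
cv2.imwrite("pics/w3.png",cv2.resize(np.vstack([a,b]),None,fx=.75,fy=.75))
E
```

```text
0.03995340714138951
98 [np.float64(0.47004749503090226), np.float64(0.19401188104704986), 0.011] [0.4705 0.1941 0.0114] [-0.1579 -0.2083 -0.32  ]
94 [np.float64(0.4758595204006887), np.float64(0.19462274952888595), 0.011] [0.4758 0.1946 0.0111] [ 0.2046  0.2222 -0.1527]
90 [np.float64(0.4817), np.float64(0.19482670357069476), 0.011] [0.4815 0.1948 0.011 ] [-0.5969  0.0752  0.5861]
[[ 1.      0.0033  0.    ]
 [ 0.0033 -1.      0.    ]
 [ 0.     -0.     -1.    ]] [[ 1. -0.  0.]
 [-0. -1.  0.]
 [ 0.  0. -1.]]
12.65
```

View pics/w3.png

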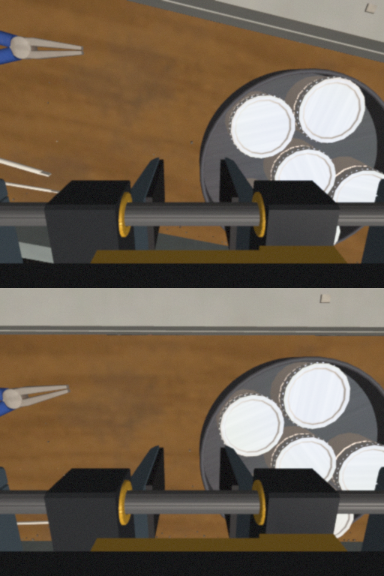

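```bash
python3 - <<'E'
from rig import arm
from h import *
from det import jars
T=np.array([.4817,.1111])
c=arm.get_calibration("wrist");im=arm.snapshot("wrist")
for n in ("scene",):
    s=arm.snapshot(n);cv2.imwrite("pics/s4.png",cv2.resize(s[140:240,140:260,::-1],None,fx=5,fy=5,interpolation=cv2.INTER_CUBIC))
J=jars(im,c,np.array([.48,.107]),"d4")
for j in J:
    v=j-T;print(j,np.hypot(*v),np.degrees(np.arctan2(v[1],v[0])))
cv2.imwrite("pics/w4.png",cv2.resize(im[150:360,230:512,::-1],None,fx=2.5,fy=2.5))
# where should finger tip corners project
for rr in (.04325+.00675*0+.007,.0637):
  for t in (-.016,.016):
    print(rr,t,proj(c,[T[0]+t,T[1]+rr,.011]))
E
```

```text
[0.533 0.11 ] 0.05131179368732926 -1.2283793902986497
[0.5122 0.1528] 0.05166371930677386 53.81770700632775
[0.4754 0.0628] 0.048709133594091326 -97.43140536798649
0.050249999999999996 -0.016 [308.4988 244.0089]
0.050249999999999996 0.016 [310.9414 195.8817]
0.0637 -0.016 [287.311  243.9456]
0.0637 0.016 [288.8432 195.813 ]
```

View pics/d4.png

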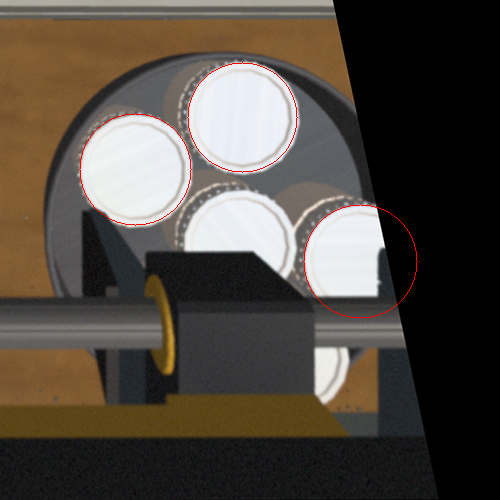

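View pics/w4.png

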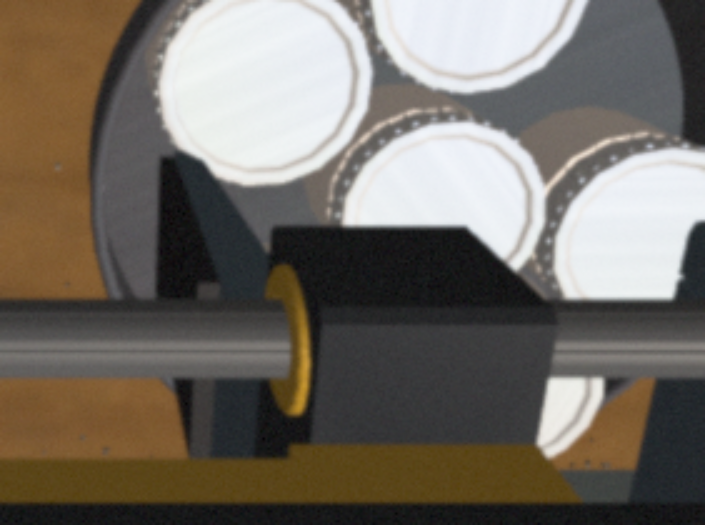

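View pics/s4.png

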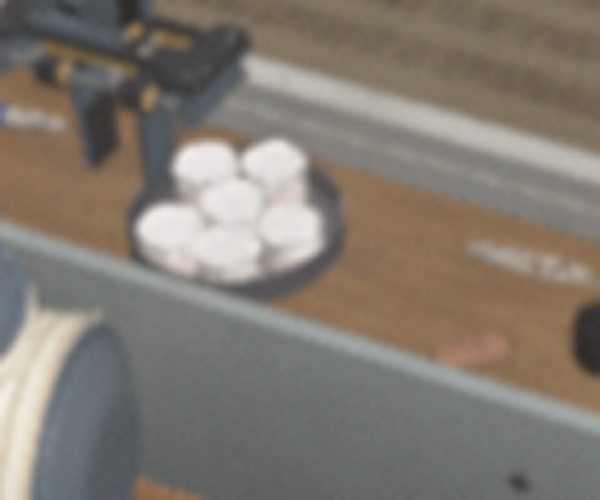

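```bash
python3 - <<'E'
from rig import arm
from h import *
T=np.array([.4817,.1111])
w=arm.current_width();print(w)
rho=.057+.00675+w/2
def pose(th,z):
    a=np.radians(th);return [T[0]+rho*np.cos(a),T[1]+rho*np.sin(a),z],R(th+180)
ims=[]
for th in (84,78,72):
    p,r=pose(th,.011);arm.move_l(p,r,feed=.06);print(th,np.array(p),arm.current_ee_pos(),arm.current_force())
    im=arm.snapshot("wrist");ims.append(im[100:300,200:512,::-1])
cv2.imwrite("pics/w5.png",np.vstack(ims));print(arm.current_t())
E
```

```text
0.039830271723221546
84 [0.4904 0.1943 0.011 ] [0.4903 0.1943 0.0109] [ 0.0889 -0.7741  0.1311]
78 [0.4991 0.1929 0.011 ] [0.4988 0.1929 0.011 ] [ 0.4063 -0.432  -0.0977]
72 [0.5076 0.1907 0.011 ] [0.5073 0.1907 0.0109] [-0.5364  0.2754  0.041 ]
13.8
```

View pics/w5.png

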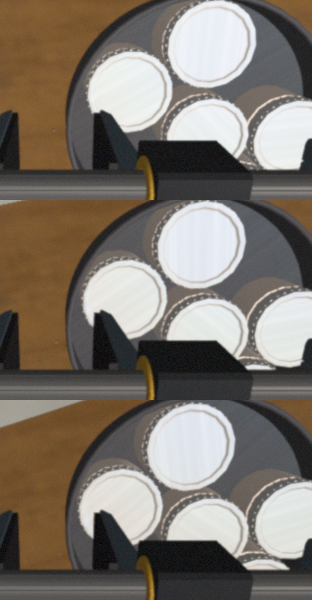

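```bash
python3 - <<'E'
from rig import arm
from h import *
s=cv2.imread("pics/scene0.png")
cv2.imwrite("pics/sc.png",cv2.resize(s[130:230,150:350],None,fx=4,fy=4,interpolation=cv2.INTER_CUBIC))
c=arm.get_calibration("top")
for v in (162,166,170,174): print(v,ray(c,230,v,0.0),ray(c,230,v,0.05))
c=arm.get_calibration("scene")
for z in (0,.02,.04,.06):
  print(z,[proj(c,[x,-.05,z]) for x in (.57,.58,.59,.60)])
c=arm.get_calibration("wrist")
im=arm.snapshot("wrist");cv2.imwrite("pics/w6.png",im[:,:,::-1])
for z in (0,.02,.04,.06):
  print(z,[proj(c,[x,.25,z]) for x in (.57,.58,.59,.60)])
E
```

```text
162 [ 0.6271 -0.0268  0.    ] [ 0.6163 -0.0308  0.05  ]
166 [ 0.6103 -0.0267  0.    ] [ 0.6001 -0.0308  0.05  ]
170 [ 0.5936 -0.0266  0.    ] [ 0.584  -0.0307  0.05  ]
174 [ 0.577  -0.0265  0.    ] [ 0.5679 -0.0306  0.05  ]
0 [array([237.3169, 185.3883]), array([238.547 , 183.8299]), array([239.7675, 182.2836]), array([240.9787, 180.7491])]
0.02 [array([237.2272, 181.0629]), array([238.4665, 179.5102]), array([239.6961, 177.9694]), array([240.9163, 176.4407])]
0.04 [array([237.1361, 176.6744]), array([238.3848, 175.1275]), array([239.6237, 173.5928]), array([240.853, 172.07 ])]
0.06 [array([237.0437, 172.2212]), array([238.3019, 170.6806]), array([239.5502, 169.1523]), array([240.7887, 167.6359])]
0 [array([133.2257, 151.1125]), array([126.66  , 135.6602]), array([119.9246, 119.8088]), array([113.013 , 103.5424])]
0.02 [array([120.935 , 157.2397]), array([113.5271, 140.2981]), array([105.9081, 122.8735]), array([ 98.0688, 104.9451])]
0.04 [array([105.8966, 164.7366]), array([ 97.4124, 145.989 ]), array([ 88.6585, 126.6452]), array([ 79.6218, 106.6766])]
0.06 [array([ 87.0731, 174.1205]), array([ 77.1701, 153.1375]), array([ 66.9112, 131.4004]), array([ 56.2769, 108.8678])]
```

View pics/sc.png

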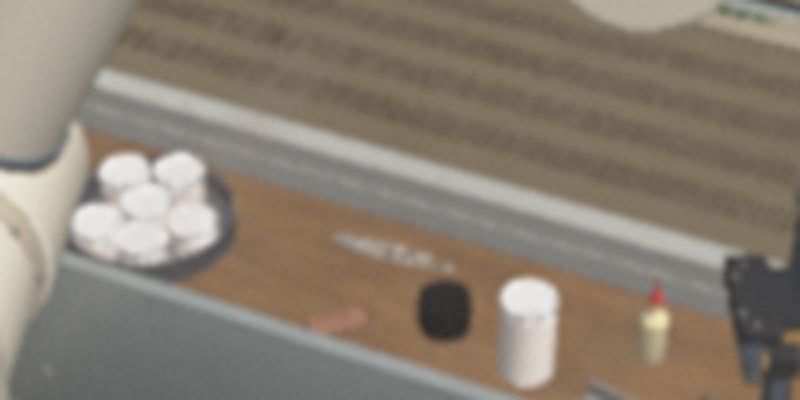

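View pics/w6.png

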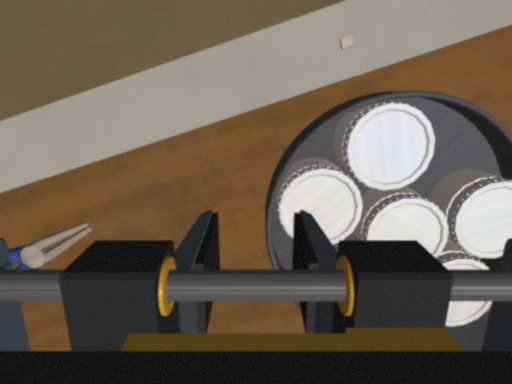

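The picture shows the open finger lying over the lid. By parallax its tip is about 31 mm above the nominal TCP, which is why nothing was pushed. I'll confirm this with a guarded touch on the tin floor inside the gap. The back ledge is at about x = 0.575 and 0.06 high, so the gripper body has to stay clear of it.

```bash
cat > push.py <<'E'
from rig import arm
from h import *
T=np.array([.4817,.1111])
w=.022;rho=.057+.00675+w/2
def pose(th,z,cap=72):
    # finger centre at rho .057, angle th ; jaw angle a capped
    a=np.radians(th);b=np.radians(max(th,cap))
    f=T+.057*np.array([np.cos(a),np.sin(a)])
    p=f+(.00675+w/2)*np.array([np.cos(b),np.sin(b)])
    return [p[0],p[1],z],R(np.degrees(b)+180)
E
python3 - <<'E'
from push import *
arm.move_l(list(arm.current_ee_pos()[:2])+[.035],feed=.15)
arm.grip(w);print(arm.current_width())
arm.move_to(*pose(102.5,.012));print(arm.current_t())
arm.move_l(*pose(102.5,-.012),feed=.06)
F0=arm.current_force();print(F0,arm.current_t())
z=-.012
while z>-.036:
    z-=.002;arm.move_l(*pose(102.5,z),feed=.04);F=arm.current_force();print(round(z,3),arm.current_ee_pos()[2],F-F0)
    if abs((F-F0)[2])>4: break
print(arm.current_t())
im=arm.snapshot("wrist");cv2.imwrite("pics/w7.png",im[:,:,::-1])
E
```

```text
0.02220315140249082
15.225
[ 0.8625 -0.5888  0.1263] 15.775
-0.014 -0.013894696396691143 [-1.4868  0.3805  0.1251]
-0.016 -0.01602942297728332 [ 0.0583  0.4314 -0.2187]
-0.018 -0.01810794143188965 [-1.0012  0.7297  0.6962]
-0.02 -0.02011897255243192 [-1.2806  0.5554 -0.5245]
-0.022 -0.022108070889369648 [-1.462   0.7964  0.7044]
-0.024 -0.024117253932277996 [-1.099   0.4344  0.2357]
-0.026 -0.025131796962846738 [-4.882  -0.6797 26.0484]
17.525
```

View pics/w7.png

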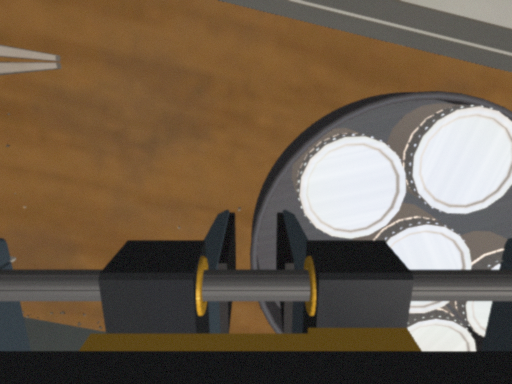

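The touch came at nominal z = -0.0246, so the real tips sit 27.6 mm above the reported TCP. I'll push with that offset.

```bash
python3 - <<'E'
from push import *
from det import jars
O=.0276
z=.017-O
arm.move_l(*pose(102.5,z),feed=.08)
F0=arm.current_force()
for th in np.linspace(102.5,66,9)[1:]:
    arm.move_l(*pose(th,z),feed=.06);F=arm.current_force()-F0;print(round(th,1),F)
    if np.linalg.norm(F)>15: break
arm.move_l(*pose(th+2.5,z),feed=.06)
arm.move_l(*pose(th+2.5,.03),feed=.15)
arm.move_to([.410,.107,.14],R(270));arm.sleep(.1)
c=arm.get_calibration("wrist");im=arm.snapshot("wrist")
np.savez("w8.npz",im=im,K=c["intrinsics"],T=c["cam_to_world"])
print(arm.current_t())
J=jars(im,c,np.array([.48,.107]),"d8")
for j in J:
    v=j-T;print(j,np.hypot(*v),np.degrees(np.arctan2(v[1],v[0])))
E
```

```text
97.9 [0.9019 0.1907 0.0052]
93.4 [-0.3952  0.1864 -0.3755]
88.8 [-0.3138  0.2372  0.5257]
84.2 [-0.9167  0.2758  0.1692]
79.7 [ 0.7833 -0.454  -0.3665]
75.1 [ 0.8687 -0.6675  0.8055]
70.6 [-0.6199 -0.7109 -0.2359]
66.0 [0.1904 0.5281 0.2607]
21.4333
[0.475 0.062] 0.049555015350104335 -97.77037020216606
[0.4362 0.0892] 0.050496142098820224 -154.29762436223203
[0.4378 0.136 ] 0.050469983964344205 150.43817013852572
[0.5278 0.0872] 0.05192706421996068 -27.40394924225665
[0.481  0.1104] 0.0009899516178665602 -134.99983314859688
[0.5286 0.1328] 0.05167688349953224 24.829348958574275
```

View pics/d8.png

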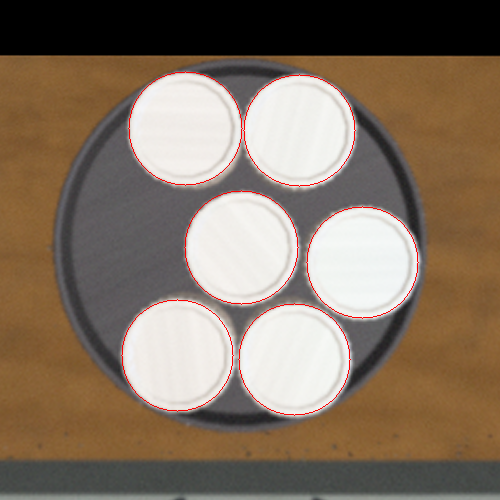

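Both jars moved: they are now at 24.8° and -27.4°, touching the wall. That leaves a slot centred at about 87.6° with roughly 6 mm to spare on each side. Next is the tall jar.

The candidates in the top view are:
- (291,200): white and tall.
- (269,197): black and short, a look-alike.
- (397,186): green, a look-alike.

The white one fits the description, and I'll confirm it in an enlarged wrist crop.

```bash
python3 - <<'E'
from rig import arm
from h import *
arm.move_to([.385,-.26,.15],R(270));arm.sleep(.1)
c=arm.get_calibration("wrist");im=arm.snapshot("wrist");cv2.imwrite("pics/w9.png",im[:,:,::-1])
np.savez("w9.npz",im=im,K=c["intrinsics"],T=c["cam_to_world"])
cen=np.array([.458,-.267])
r=rect(im,c,.078,cen);g=cv2.GaussianBlur(cv2.cvtColor(r,cv2.COLOR_RGB2GRAY),(5,5),0)
cs=cv2.HoughCircles(g,cv2.HOUGH_GRADIENT,1.0,90,param1=120,param2=14,minRadius=50,maxRadius=62)
o=r[:,:,::-1].copy()
for u,v,q in cs[0][:3]: print(px2w(u,v,cen),q/2500,g[int(v),int(u)]);cv2.circle(o,(int(u),int(v)),int(q),(0,0,255),1)
cv2.imwrite("pics/d9.png",o);arm.grip(.09);print(arm.current_t())
E
```

```text
[ 0.4602 -0.2648] 0.02296 254
[ 0.4762 -0.1948] 0.02076 40
24.0667
```

View pics/w9.png

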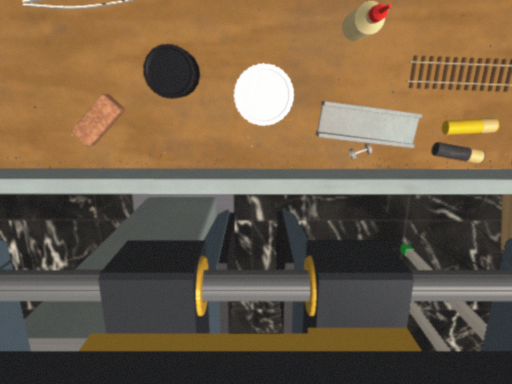

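View pics/d9.png

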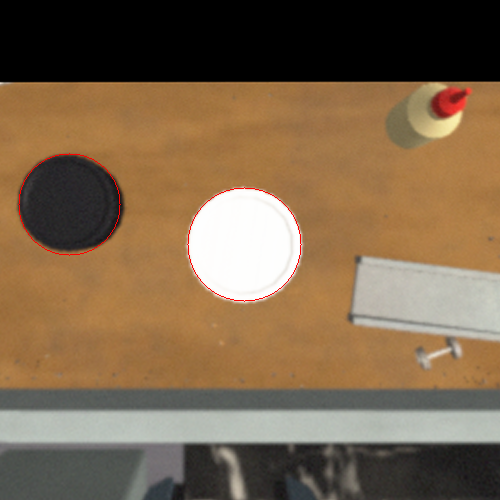

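The white jar is at pixel (264,94), or (0.460, -0.265). Its 23 mm lid radius fits z = 0.078, so it is the tall jar. The black one at (171,71) is the look-alike. Now I'll grip the white one.

```bash
python3 - <<'E'
from rig import arm
from h import *
O=.0276;P=[.4602,-.2648]
arm.move_to(P+[.09],R(270))
arm.move_l(P+[.044-O],R(270),feed=.1)
print(arm.current_force(),arm.current_ee_pos())
F0=arm.current_force()
arm.grip(.03);print(arm.current_width(),arm.current_t())
arm.move_l(P+[.044-O+.075],R(270),feed=.15);print(arm.current_width(),arm.current_force()-F0)
im=arm.snapshot("wrist");cv2.imwrite("pics/w10.png",im[:,:,::-1]);print(arm.current_t())
E
```

```text
[-0.2844 -0.0225  0.0244] [ 0.4604 -0.2651  0.017 ]
0.04562125428133075 26.175
0.04567479230972937 [ 0.876   0.4075 -1.3585]
26.875
```

View pics/w10.png

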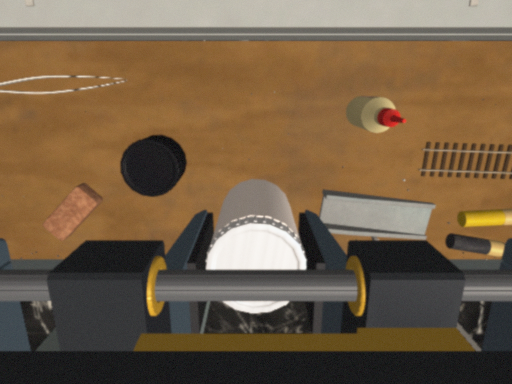

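```bash
python3 - <<'E'
from rig import arm
from h import *
g=.0164;Q=[.4838,.1601]
arm.move_to(Q+[g+.075],R(270));arm.sleep(.1);F0=arm.current_force();print(arm.current_t(),arm.current_width(),arm.current_ee_pos())
ok=True
for b in (.042,.034,.026,.018,.011,.008,.006,.005,.004,.003,.002):
    arm.move_l(Q+[g+b],R(270),feed=.08 if b>.008 else .03);F=arm.current_force()-F0
    print(b,F)
    if abs(F[2])>3.0 or np.hypot(*F[:2])>6: break
print(arm.current_t())
im=arm.snapshot("wrist");cv2.imwrite("pics/w11.png",im[:,:,::-1])
E
```

```text
28.5417 0.045534208934137836 [0.4842 0.1592 0.0913]
0.042 [0.7246 0.0733 0.864 ]
0.034 [ 0.3871 -0.5312  0.115 ]
0.026 [ 1.1883 -0.4219  0.7992]
0.018 [-0.3481  0.1785  0.4101]
0.011 [0.213  0.3469 1.279 ]
0.008 [0.0117 0.5881 1.5966]
0.006 [0.6787 0.4989 0.7703]
0.005 [ 0.0596 -0.4368  0.4135]
0.004 [1.1029 1.3843 1.5459]
0.003 [1.3113 0.6822 1.6442]
0.002 [-1.8809 -0.4512 13.5838]
31.6
```

View pics/w11.png

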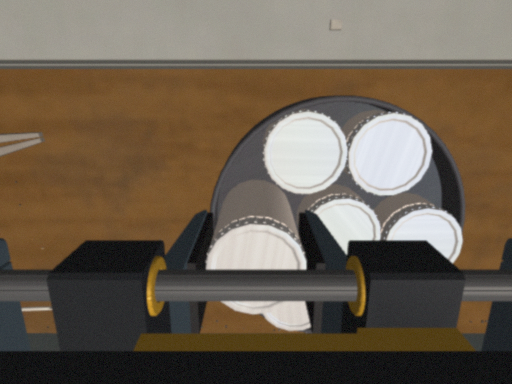

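The jar met the floor at exactly the predicted height, with a 13.6 N rise in contact force. I'll release it, lift clear and check.

```bash
python3 - <<'E'
from rig import arm
from h import *
from det import jars
g=.0164;Q=[.4838,.1601]
arm.move_l(Q+[g+.003],feed=.03)
arm.grip(.075);print(arm.current_width(),arm.current_force())
arm.move_l(Q+[.14],feed=.12)
arm.move_to([.395,.11,.17],R(270));arm.sleep(.2)
T=np.array([.4817,.1111])
c=arm.get_calibration("wrist");im=arm.snapshot("wrist");cv2.imwrite("pics/w12.png",im[:,:,::-1])
J=jars(im,c,np.array([.48,.107]),"d12")
for j in J:
    v=j-T;print(j,np.hypot(*v),np.degrees(np.arctan2(v[1],v[0])))
cen=np.array([.48,.107]);r=rect(im,c,.081,cen);gg=cv2.GaussianBlur(cv2.cvtColor(r,cv2.COLOR_RGB2GRAY),(5,5),0)
for u,v,q in cv2.HoughCircles(gg,cv2.HOUGH_GRADIENT,1.0,90,param1=120,param2=14,minRadius=53,maxRadius=62)[0]: print("z.081",px2w(u,v,cen),q/2500)
s=arm.snapshot("scene");cv2.imwrite("pics/s12.png",cv2.resize(s[140:240,140:300,::-1],None,fx=4,fy=4,interpolation=cv2.INTER_CUBIC))
print(arm.current_t())
E
```

```text
0.07478895831954159 [-1.018  -0.2665 -0.6622]
[0.4378 0.1356] 0.05027384326382834 150.8346987704012
[0.475 0.062] 0.049555015350104335 -97.77037020216606
[0.5274 0.0876] 0.05138813182074236 -27.213280710908084
[0.5282 0.1336] 0.05165752556484242 25.820994406220446
[0.481 0.11 ] 0.0013038426067744867 -122.4711049047496
[0.4358 0.09  ] 0.05051751860887983 -155.31199522863753
[0.487  0.1684] 0.05754458972430708 84.71542881881662
z.081 [0.4838 0.16  ] 0.02272
z.081 [0.4774 0.1092] 0.02176
z.081 [0.521  0.1276] 0.02156
z.081 [0.4442 0.1348] 0.02192
z.081 [0.4434 0.0904] 0.02236
34.4917
```

View pics/w12.png

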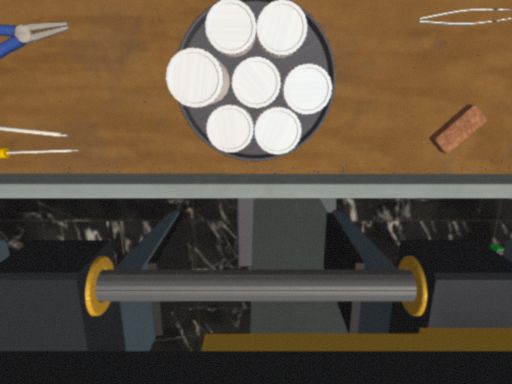

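View pics/s12.png

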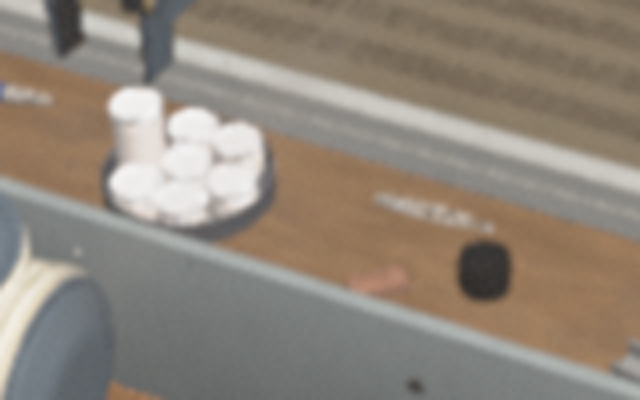

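All seven jars stand upright in the tin. Taken at its lid height, the tall jar is at (0.4838, 0.160), which is 49 mm from the tin's centre. The gripper is clear of everything.

```bash
python3 -c "
from rig import arm
arm.sign_off();print(arm.current_t())"
```

```text
the job is handed in; nothing more can be done
the job is handed in; nothing more can be done
```

The tall jar now stands in the tin with the six short ones, and the job was handed in at about 34.5 s of the 59 s allowed. I slid the group of two along the wall with one finger, about 27° round. Then I lowered the tall jar into the freed place until it touched the floor (13.6 N), let go and backed off.

**Last checks:**
- **Short jars:** the five along the wall measured 49.6 to 51.7 mm from the tin's centre and the middle one about 1 mm, against a limit of 56 mm.
- **Tall jar:** it measured 49 mm from the centre. It reached the floor at the predicted height, which fits it standing flat.
- **Upright and clear:** in the last pictures all seven jars look upright and the gripper touches nothing.
- **Other things:** those in view in the last pictures are undisturbed. I did not look again at the rerailer and oil bottle after lifting the tall jar.

**What disagreed:**
- **Finger length:** the real fingertips sit about 28 mm above the reported TCP, so my first push passed over the lids and moved nothing. A guarded touch on the tin's floor (26 N) gave the offset I used from then on.
- **Scale:** the wrist camera read small lengths about 1 to 3 % short, which did not matter here.

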